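# Sort returned vending capsules from stacked trays on a rod sorter

### The job

Sort the returned vending capsules for the refill: park the lid of the stacked trays on the cork mat, then lift off one tray at a time, top one first, tip its capsules out over the upper end of the sorting board so that all the small ones end up in the bin under the rods and all the large ones in the end bin, and stand the emptied tray on the rubber mat before lifting the next. Stack the second empty tray squarely on the first, finish with the lid squarely on top, and leave the mug, mouse and phone alone.

Things in the scene. Friction and masses are not known exactly. Their poses are not given: they have to be found in the camera images.
- lid_grip (a point): Middle of the upright grip block on the plywood lid that covers the top of the stack: block 70 mm (x) by 14 mm (y), 42 mm high, on a 150 x 150 x 6 mm plate. This point is 30 mm above the lid's underside. x along the block, z up. 0.15 kg.
- upper_grip (a point): Middle of the carrying bar of the upper of two stacked plywood tote trays, 150 x 150 mm, 112 mm high; underside 98 mm below this point. The bar runs along the tray's x between two full-height end walls (8 mm thick, at x = -71 and +71 mm); it is 14 mm thick in y, 28 mm high, its top flush with the walls: grip it from above across y. y points to the pouring mouth, z up. 0.35 kg empty.
- upper_mouth (a point): Middle of the upper tray's pouring lip: in the tray's axes 75 mm towards +y and 90 mm below the bar's middle. The lip is 3 mm high above the 5 mm floor: capsules roll out when the mouth is tipped down 30 to 50 degrees, if need be rocked; the back (-y) has a 45 mm wall. The next tray, or the lid, simply rests on the end walls and bar (pitch 112 mm).
- lower_grip (a point): Middle of the carrying bar of the lower of two stacked plywood tote trays, 150 x 150 mm, 112 mm high; underside 98 mm below this point. The bar runs along the tray's x between two full-height end walls (8 mm thick, at x = -71 and +71 mm); it is 14 mm thick in y, 28 mm high, its top flush with the walls: grip it from above across y. y points to the pouring mouth, z up. 0.35 kg empty.
- lower_mouth (a point): Middle of the lower tray's pouring lip: in the tray's axes 75 mm towards +y and 90 mm below the bar's middle. The lip is 3 mm high above the 5 mm floor: capsules roll out when the mouth is tipped down 30 to 50 degrees, if need be rocked; the back (-y) has a 45 mm wall. The next tray, or the lid, simply rests on the end walls and bar (pitch 112 mm).
- rubber_mat: Black rubber mat lying on the desk, 190 x 190 x 3 mm, where the emptied trays are stacked. Origin: centre of its underside; z up.
- cork_mat: Cork mat lying on the desk, 170 x 170 x 3 mm, where the lid waits. Origin: centre of its underside; z up.
- feed_edge (a point): Middle of the upper edge of the fixed plywood sorting board, on its top face, 191 mm above the desk. Axes level: x across, y downhill, z up. It falls 21 degrees towards +y: 100 mm (level) of solid feed board, 190 mm wide between guide rails 37 mm high, then 210 mm of lengthwise steel rods (rising 10 mm proud of it) with 46 mm gaps: small capsules drop through, large ones ride the rods to the end.
- small_bin (a point): Middle of the floor of the small-size bin under the rods of the sorting board, 6 mm above the desk; bin 190 mm (x) by 207 mm (y) inside. Axes as feed_edge; it lies 206.5 mm downhill of feed_edge (level distance). Reached only through the rods.
- large_bin (a point): Middle of the floor of the open-topped large-size bin at the low end of the sorting board, 6 mm above the desk; inside 190 mm (x) by 124 mm (y), walls 75 mm above the desk. Axes as feed_edge; 380 mm downhill of feed_edge (level distance).
- small_a1_c (a point): Centre of a 42 mm diameter hollow plastic vending capsule (a plain white ball with a seam), the small size; begins loose in a tray and may be absent. It rolls easily on a slope and comes to rest by itself on the flat.
- small_a2_c (a point): Centre of a 42 mm diameter hollow plastic vending capsule (a plain white ball with a seam), the small size; begins loose in a tray and may be absent. It rolls easily on a slope and comes to rest by itself on the flat.
- small_b1_c (a point): Centre of a 42 mm diameter hollow plastic vending capsule (a plain white ball with a seam), the small size; begins loose in a tray and may be absent. It rolls easily on a slope and comes to rest by itself on the flat.
- small_b2_c (a point): Centre of a 42 mm diameter hollow plastic vending capsule (a plain white ball with a seam), the small size; begins loose in a tray and may be absent. It rolls easily on a slope and comes to rest by itself on the flat.
- large_a1_c (a point): Centre of a 60 mm diameter hollow plastic vending capsule (a plain white ball with a seam), the large size; begins loose in a tray and may be absent. It rolls easily on a slope and comes to rest by itself on the flat.
- large_a2_c (a point): Centre of a 60 mm diameter hollow plastic vending capsule (a plain white ball with a seam), the large size; begins loose in a tray and may be absent. It rolls easily on a slope and comes to rest by itself on the flat.
- large_b1_c (a point): Centre of a 60 mm diameter hollow plastic vending capsule (a plain white ball with a seam), the large size; begins loose in a tray and may be absent. It rolls easily on a slope and comes to rest by itself on the flat.
- large_b2_c (a point): Centre of a 60 mm diameter hollow plastic vending capsule (a plain white ball with a seam), the large size; begins loose in a tray and may be absent. It rolls easily on a slope and comes to rest by itself on the flat.
- mug: Bystander: white mug, 80 mm across, 95 mm high, with a handle. Origin: centre of its underside.
- mouse: Bystander: black computer mouse, 105 x 62 mm, 34 mm high. Origin: centre of its underside.
- phone: Bystander: black phone lying flat, 72 x 148 x 9 mm. Origin: centre of its underside.
Not all that is in view belongs to the job. Leave any green or purple look-alike of the part that bears lower_grip alone.

How it is judged:
By the outcome, as a careful person would: the job done as asked, in the order asked, and still so for the second after the job is handed in, with the robot touching nothing.
Of small_a1, small_a2, large_a1, large_a2, small_b1, small_b2, large_b1, large_b2 only 5 to 7 are there at a start; the rules pass over those that are not, and their reading is None.
At some moment in a run one of lid, upper, lower may be knocked a few centimetres aside while the robot is not near it.
It also fails if it takes over 210 s, if anything falls off the work surface, if the arm or the gripper's body presses on something with over 40 N, if the wrist force passes 120 N, or if a joint passes its speed limit or range.

### The arm

A 7-joint arm with a two-finger parallel gripper is mounted at the origin on the work surface. World frame = base frame: x ahead of the robot, y to its left, z up, the work surface at z = 0. Lengths are in m, angles in rad, forces in N, time in s.
With the tool pointing down it reaches from about 0.4 to 0.85 m from the base axis. Payload 6.9 kg.
Tool frame: the origin (TCP) lies midway between the tips of the shut fingers; the grasp point (between the pads) lies behind it (ctrl.pinch_z is the z of the grasp point in the tool frame, in m); z points along the fingers, y is the direction in which the jaws open and shut (so a half turn about z gives the same grasp; the last joint's range is limited). The gripper opens to 85 mm and grips with 20 to 120 N. Pads are 22 mm wide; open, the fingers measure 114 mm over their backs; the gripper's body (76 mm by 85 mm) begins 54 mm behind the grasp point. The pads swing forward as they close: fully open they stand 13 mm farther back than shut.
Start: joints at [1.337, 0.507, -0.238, 1.5, 0.126, 1.149, -0.155], TCP at [0.208, -0.589, 0.231] pointing down, gripper open.
Joint ranges: [-3.08, 3.08], [-0.24, 2.05], [-1.43, 1.35], [0, 2.5], [-1.52, 4.66], [0.17, 1.96], [-2.89, 2.89]. Speed limits (rad/s): [2.39, 2.39, 3.14, 3.14, 3.14, 3.14, 3.14].

### API

Orientations are given as a unit quaternion [w, x, y, z].
In Python, from station import ctrl, get_state, vision, ticket, models gives the robot as it stands. Calls block until the motion is done:
- ctrl.movep(position, orientation): joint-space move of the TCP to a pose.
- ctrl.movel(position, frame=None, max_speed=0.15): straight line of the TCP; frame=None keeps the orientation; max_speed is the mean speed in m/s.
- ctrl.set_joints(angles): joint-space move.
- ctrl.ungrasp() and ctrl.close_gripper(force=None): open the fingers fully, or close them until they stop; force is the grip in N (None keeps the last).
- ctrl.pause(seconds).
- ctrl.ik(position, orientation): joint angles nearest the present ones, or None.
- get_state(): the state.
- vision.grab_frame(name): name is "side" or "top" or "wrist"; returns (picture, depth): 480x640x3 uint8, blue, green, red; 480x640 float32, m along the optical axis (not along the pixel's ray), 0 where there is no reading.
- vision.camera_info(name): a dict with "mtx" (3x3 intrinsics, pixels), "R" (3x3) and "t" (3): a world point X has camera coordinates R X + t; the wrist camera has in their place "hand_eye" (4x4, takes a point from camera to tool coordinates, whose origin is the TCP and whose axes are the flange's). Camera axes: x right, y down, z forward; pixel columns grow to the right and rows downward; lengths in m; the calibration is good to about 2 mm. A picture is of the moment at which its call begins: read the wrist's pose just before it. camera_info takes no time and is no camera call.
A pose or a line that the arm cannot do raises ctrl.Unreachable and nothing moves.
- ticket.close_job(): hands the job in, once; it reports no verdict.
Trained networks look in the newest picture that a camera, given by its name, has taken for a name from the list of things; names that differ only in an ending like _2 or _b are one class to them, and where a whole thing is asked for, a point or a joint stands for the part that bears it (a point fixed in the world has none). Each returns a list of dicts, best first, with "p" (0 to 1); they miss things now and then, are a little off and sometimes report something else, mostly with a low value. They report only what shows in the picture. A call takes as long as a camera call. They do not tell look-alikes from the thing itself.
- models.recognise(camera, target): "point" ([column, row] in pixels, amid what is visible of it).
- models.masks_of(camera, target): "mask" (480x640 bool, what is visible of it) and "point" ([column, row] in pixels, amid what is visible of it).
The state is a dict: "time": time; "qpos": joint angles; "qd": joint speeds; "tau": joint torques, N m; "tcp_pos": TCP position; "eef_rot": TCP orientation; "contact_force": force on the tool from outside, world axes, zero at the start; "wrist_torque": the same for the moment, N m; "width": finger opening in m.
Only numpy, scipy, OpenCV 4.12 (cv2) and the standard library are available. Lean on these libraries where they do the work, as an engineer would, in place of code of your own. Each camera call takes 0.05 s, during which the arm holds its last target.

## Working session

There is one attempt and no reset: what is moved stays moved. The work goes in short steps, each a Python script; the robot and the scene stay as the last script left them, time stands still between calls to the robot, and variables do not carry over. Pictures are saved under pics/ and viewed, and the job is handed in when it is done.

```bash
ls; mkdir -p pics; cat > h.py <<'E'
import numpy as np, cv2
from scipy.spatial.transform import Rotation as Rn
from station import ctrl,get_state,vision,ticket,models
def info(c):
    return {k:np.array(v) for k,v in vision.camera_info(c).items()}
def cam_pose(c,st=None):
    """returns R_wc, t_wc (camera to world)"""
    i=info(c)
    if c!='wrist': return i['R'].T, -i['R'].T@i['t'], i['mtx']
    st=st or get_state()
    q=np.array(st['eef_rot']); Rt=Rn.from_quat(q[[1,2,3,0]]).as_matrix()
    H=i['hand_eye']; return Rt@H[:3,:3], Rt@H[:3,3]+np.array(st['tcp_pos']), i['mtx']
def cloud(c):
    st=get_state(); pic,d=vision.grab_frame(c)
    R,t,K=cam_pose(c,st)
    v,u=np.mgrid[:480,:640]
    P=np.stack([(u-K[0,2])/K[0,0]*d,(v-K[1,2])/K[1,1]*d,d],-1)@R.T+t
    P[d<=0]=np.nan
    return pic,d,P
def ray_z(c,px,z):
    R,t,K=cam_pose(c); r=R@np.array([(px[0]-K[0,2])/K[0,0],(px[1]-K[1,2])/K[1,1],1.]); return t+r*(z-t[2])/r[2]
def proj(c,X):
    R,t,K=cam_pose(c); p=R.T@(np.array(X)-t); p=K@p; return p[:2]/p[2]
E
python3 - <<'E'
from h import *
s=get_state(); print(s, ctrl.pinch_z)
for c in ['side','top','wrist']:
    p,d=vision.grab_frame(c); cv2.imwrite(f'pics/{c}0.png',p)
    print(c,info(c))
E
```

```text
pics
{'time': 0.0, 'qpos': array([ 1.3375387 ,  0.50835136, -0.2374999 ,  1.50116411,  0.12568538,
        1.14890625, -0.15482754]), 'qd': array([ 0.00113929,  0.00012274, -0.00087206, -0.00047839,  0.00123113,
        0.00031684, -0.00067016]), 'tau': array([-9.24463675e-04, -6.20579052e+01, -2.18678981e+00, -2.49648052e+01,
        1.27110130e-02,  1.18363029e-02,  4.86861427e-05]), 'tcp_pos': array([ 0.20744067, -0.5890166 ,  0.23040963]), 'eef_rot': array([-9.04873886e-04,  9.85692152e-01,  1.68553056e-01, -1.72675158e-04]), 'contact_force': array([-0.03666599, -0.17277691,  0.27027437]), 'wrist_torque': array([ 0.00019333,  0.01736361, -0.0430131 ]), 'width': 0.08538175983981967} -0.0187
side {'mtx': array([[531.22497717,   0.        , 314.49057528],
       [  0.        , 531.22497717, 242.53099998],
       [  0.        ,   0.        ,   1.        ]]), 'R': array([[ 0.98373579, -0.17957057, -0.00427913],
       [-0.11278329, -0.59896499, -0.79279308],
       [ 0.13979926,  0.78038154, -0.60947586]]), 't': array([-0.56224912,  0.14622298,  1.46342426])}
top {'mtx': array([[537.1
[... 204 characters left out ...]
],
       [-9.97840109e-01, -7.82627665e-04, -6.56848943e-02],
       [ 6.56892014e-02, -1.51766625e-02, -9.97724710e-01]]), 't': array([-0.07831247,  0.57065794,  1.69920945])}
wrist {'mtx': array([[341.41800151,   0.        , 317.2710017 ],
       [  0.        , 341.41800151, 238.59324292],
       [  0.        ,   0.        ,   1.        ]]), 'hand_eye': array([[ 1.43108541e-03, -9.46514529e-01, -3.22658022e-01,
         8.34526197e-02],
       [ 9.99998170e-01,  1.76430612e-03, -7.40284027e-04,
         1.92282013e-04],
       [ 1.26995711e-03, -3.22656372e-01,  9.46515321e-01,
        -1.41722992e-01],
       [ 0.00000000e+00,  0.00000000e+00,  0.00000000e+00,
         1.00000000e+00]])}
```

View pics/top0.png

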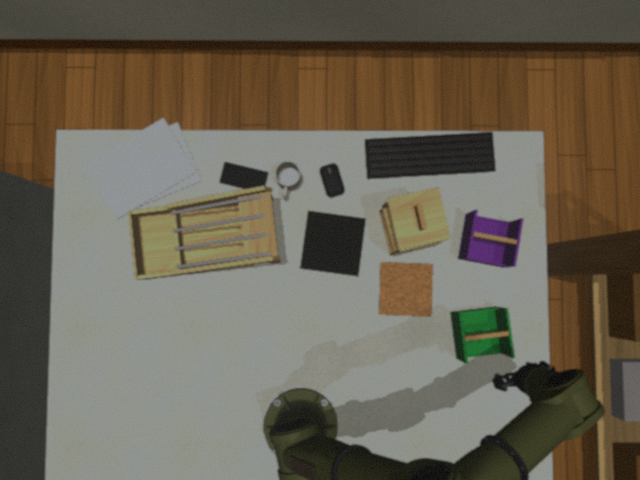

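View pics/side0.png

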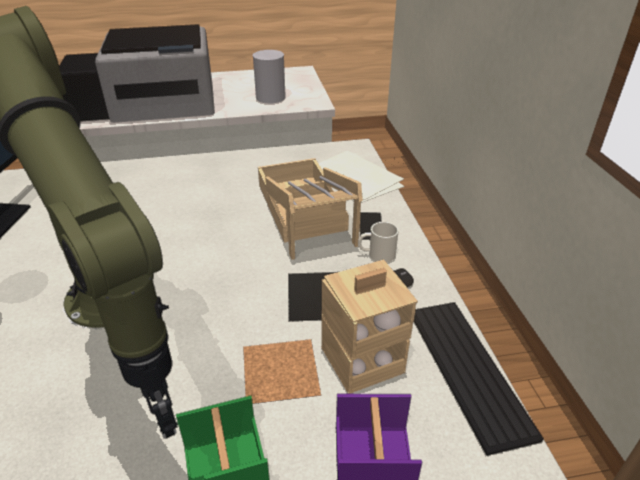

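```bash
python3 - <<'E'
from h import *
p=cv2.imread('pics/side0.png')[240:400,230:440]; cv2.imwrite('pics/c1.png',cv2.resize(p,None,fx=3.5,fy=3.5,interpolation=2))
p=cv2.imread('pics/top0.png')[150:370,110:540]; cv2.imwrite('pics/c2.png',cv2.resize(p,None,fx=1.8,fy=1.8,interpolation=2))
for n in ['lid_grip','upper_grip','lower_grip','upper_mouth','rubber_mat','cork_mat','feed_edge','small_bin','large_bin','mug','mouse','phone']:
  for c in ['top','side']:
    print(n,c,[(np.round(r['point'],1).tolist(),round(r['p'],2)) for r in models.recognise(c,n)][:3])
E
```

```text
lid_grip top [([419.0, 216.0], 0.75), ([388.5, 226.2], 0.72)]
lid_grip side [([369.5, 292.7], 0.96)]
upper_grip top [([393.5, 231.3], 0.58)]
upper_grip side [([354.7, 326.6], 0.91)]
lower_grip top [([490.7, 239.7], 0.95), ([483.2, 332.8], 0.94), ([388.7, 237.4], 0.51)]
lower_grip side [([220.7, 440.0], 0.97), ([373.1, 436.6], 0.82), ([362.4, 363.8], 0.7)]
upper_mouth top [([245.3, 174.5], 0.69), ([387.2, 222.9], 0.67)]
upper_mouth side [([357.8, 329.3], 0.75)]
rubber_mat top [([329.6, 242.6], 0.77)]
rubber_mat side [([301.8, 296.3], 0.6)]
cork_mat top [([407.9, 286.7], 0.74), ([329.8, 242.6], 0.65)]
cork_mat side [([277.6, 371.7], 0.59), ([360.4, 332.7], 0.17)]
feed_edge top [([207.2, 237.0], 0.75)]
feed_edge side [([306.5, 198.1], 0.94)]
small_bin top []
small_bin side [([311.5, 199.4], 0.81)]
large_bin top [([206.1, 235.7], 0.86)]
large_bin side [([306.2, 197.7], 0.91)]
mug top [([285.4, 179.0], 0.56)]
mug side [([380.7, 243.4], 0.77)]
mouse top [([332.7, 182.4], 0.63)]
mouse side [([401.3, 274.7], 0.72)]
phone top [([242.8, 176.6], 0.86)]
phone side [([358.8, 362.3], 0.63), ([369.4, 223.5], 0.59)]
```

View pics/c1.png

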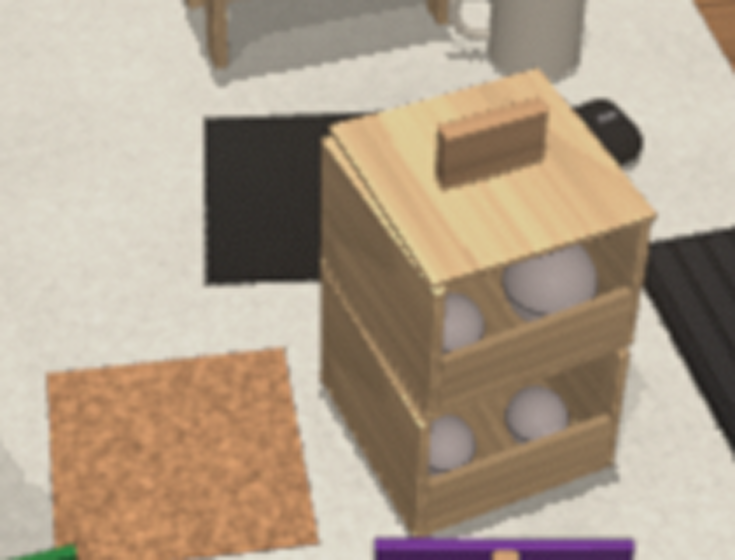

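View pics/c2.png

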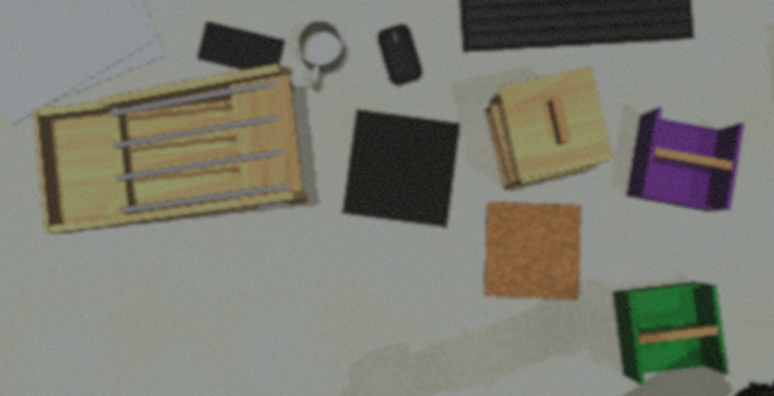

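```bash
python3 - <<'E'
from h import *
def rect(P2):
    r=cv2.minAreaRect(P2.astype(np.float32)); return np.round(r[0],4).tolist(),np.round(r[1],4).tolist(),round(r[2],1)
for c in ['top','side']:
    pic,d,P=cloud(c); np.savez(f'/tmp/{c}.npz',pic=pic,P=P)
    v,u=np.mgrid[:480,:640]
    z=P[...,2]
    # lid plate & block
    R0,t0,K=cam_pose(c)
    box=((u>375)&(u<455)&(v>180)&(v<260)) if c=='top' else ((u>315)&(u<420)&(v>255)&(v<330))
    print(c,'z hist',np.histogram(z[box&np.isfinite(z)],bins=np.arange(0,.32,.02)))
    pl=box&(z>.222)&(z<.238); print('plate',pl.sum(),np.median(z[pl]),rect(P[pl][:,:2]))
    bl=box&(z>.255)&(z<.29); print('block',bl.sum(),np.median(z[bl]),rect(P[bl][:,:2]),P[bl].mean(0))
    for n,s in [('rubber_mat',.19),('cork_mat',.17)]:
        for r in models.masks_of(c,n)[:2]:
            m=r['mask']; 
            Q=P[m&np.isfinite(z)]; print(n,r['p'],m.sum(),np.median(Q[:,2]),rect(Q[:,:2]))
E
```

```text
top z hist (array([1361,    8,    9,    9,    6,  255,   77,   12,   13,   11,   32,
       2660,   41,  144,    0]), array([0.  , 0.02, 0.04, 0.06, 0.08, 0.1 , 0.12, 0.14, 0.16, 0.18, 0.2 ,
       0.22, 0.24, 0.26, 0.28, 0.3 ]))
plate 2598 0.22937158241749134 ([0.63, -0.3388], [0.1562, 0.1546], 13.2)
block 154 0.26984075691562837 ([0.632, -0.3394], [0.0698, 0.0163], 14.8) [ 0.63123285 -0.33837471  0.26935639]
rubber_mat 0.82 3484 0.00232048406211649 ([0.5765, -0.1033], [0.1942, 0.1942], 81.5)
cork_mat 0.87 2802 0.002202957113917714 ([0.4286, -0.3393], [0.1723, 0.1723], 88.3)
side z hist (array([ 881,  219,    0,    4,   26,  204,  106,  474,  519,  253,  279,
       3077,  213,  251,    0]), array([0.  , 0.02, 0.04, 0.06, 0.08, 0.1 , 0.12, 0.14, 0.16, 0.18, 0.2 ,
       0.22, 0.24, 0.26, 0.28, 0.3 ]))
plate 2997 0.22858576284396404 ([0.629, -0.3415], [0.1573, 0.1567], 13.5)
block 297 0.2683844961253523 ([0.6303, -0.3409], [0.07, 0.0182], 14.6) [ 0.62948283 -0.34379122  0.26623917]
rubber_mat 0.75 1670 0.0016190337674497624 ([0.5433, -0.0998], [0.1991, 0.1272], 81.5)
rubber_mat 0.34 172 0.03877317207841391 ([0.6047, -0.3852], [0.0918, 0.0263], 73.7)
cork_mat 0.66 4146 0.0018132503833713232 ([0.4275, -0.3684], [0.2398, 0.1754], 89.4)
```

```bash
python3 - <<'E'
from h import *
D=np.load('/tmp/top.npz'); P=D['P']; v,u=np.mgrid[:480,:640]
m=(u>110)&(u<292)&(v>175)&(v<290)&np.isfinite(P[...,2])
# exclude phone/mug by z
Q=P[m]; 
B=Q[(Q[:,2]>.06)&~((Q[:,1]<0.06)&(Q[:,0]>0.69))]
r=cv2.minAreaRect(B[:,:2].astype(np.float32)); print(r)
print(cv2.boxPoints(r))
im=D['pic'][170:290,110:300]; cv2.imwrite('pics/board.png',cv2.resize(im,None,fx=4,fy=4,interpolation=2))
z=P[...,2]; zi=np.nan_to_num(z)[170:290,110:300]; cv2.imwrite('pics/boardz.png',cv2.applyColorMap(cv2.resize((zi.clip(0,.25)*1020).astype(np.uint8),None,fx=4,fy=4,interpolation=0),2))
E
```

```text
((0.6184268593788147, 0.28593727946281433), (0.26352524757385254, 0.4790426790714264), 7.083418369293213)
[[0.45813346 0.5073823 ]
 [0.5172063  0.03199583]
 [0.77872026 0.06449229]
 [0.7196474  0.5398787 ]]
```

View pics/board.png

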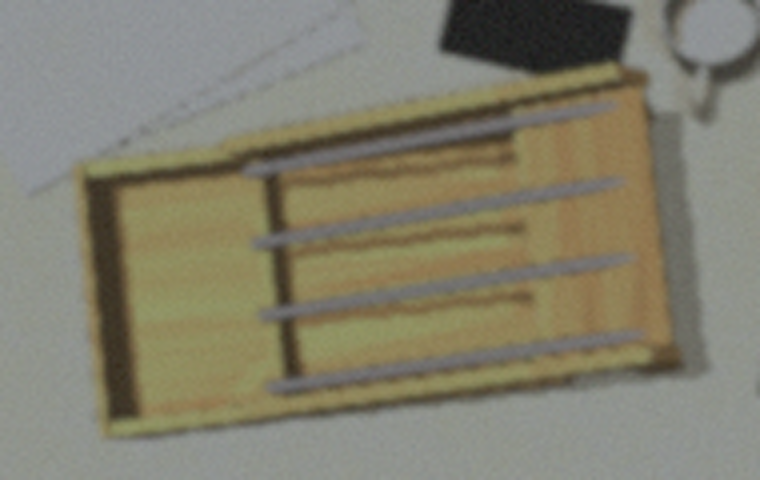

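View pics/boardz.png

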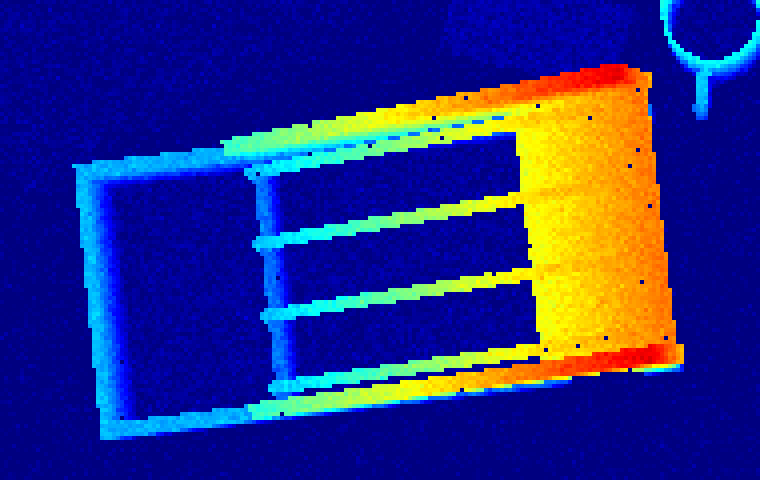

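```bash
python3 - <<'E'
from h import *
D=np.load('/tmp/top.npz'); P=D['P']
S=np.load('/tmp/side.npz')['P']
def fit(P,yaw,label):
    Q=P.reshape(-1,3); Q=Q[np.isfinite(Q).all(1)]
    Q=Q[(Q[:,0]>.42)&(Q[:,0]<.8)&(Q[:,1]>-.0)&(Q[:,1]<.56)&(Q[:,2]>.05)]
    # feed plane points
    for it in range(3):
        dn=np.array([-np.sin(yaw),np.cos(yaw)]); ac=np.array([np.cos(yaw),np.sin(yaw)])
        s=Q[:,:2]@dn; a=Q[:,:2]@ac
        if it==0: s0=s[(Q[:,2]>.17)].min()
        pred=.191-np.tan(np.radians(21))*(s-s0)
        ok=(abs(Q[:,2]-pred)<.012)&(s-s0<.095)&(s-s0>-.005)
        A=np.c_[Q[ok,:2],np.ones(ok.sum())]; co=np.linalg.lstsq(A,Q[ok,2],rcond=None)[0]
        slope=np.hypot(*co[:2]); yawp=np.arctan2(co[0],-co[1])
        # plane height .191 at s0
        s0n=None
        am=np.median(a[ok]); 
        g=co[:2]@dn; s0=(.191-co[2]-co[:2]@ac*am)/g
    rail=(Q[:,2]-pred>.028)&(Q[:,2]-pred<.06)&(s-s0<.3)&(s-s0>0)
    ra=a[rail]; lo=ra[ra<am]; hi=ra[ra>am]
    # refine yaw from rails
    ys=[]
    for sel in (ra<am,ra>am):
        X=Q[rail][sel]; 
        if len(X)>20:
            l=cv2.fitLine(X[:,:2].astype(np.float32),cv2.DIST_HUBER,0,.01,.01).ravel(); 
            vx,vy=l[:2]*np.sign(l[1]); ys.append(np.degrees(np.arctan2(-vx,vy)))
    print(label,'slope',np.degrees(np.arctan(slope)),'yawplane',np.degrees(yawp),'s0',s0,'minS feed',np.percentile(s[ok],1),'a feed',np.percentile(a[ok],[1,99]),'rails a',np.median(lo) if len(lo) else 0,np.median(hi) if len(hi) else 0,'yaw rails',ys,len(lo),len(hi))
    mid=(np.median(lo)+np.median(hi))/2 if len(lo) and len(hi) else am
    print(' feed_edge',ac*mid+dn*s0, 'max s(end)',np.percentile(s,99.5)-s0)
    return np.radians(np.mean(ys))
y=np.radians(7)
for _ in range(3): y=fit(P,y,'top')
fit(S,y,'side')
E
```

```text
top slope 19.835104372496616 yawplane 7.134788376820461 s0 -0.006814277885890783 minS feed -0.005888947771862207 a feed [0.52382913 0.71985805] rails a 0.5232398601306641 0.7242411036475116 yaw rails [np.float32(7.049818), np.float32(7.0299625)] 403 437
 feed_edge [0.61992167 0.06925136] max s(end) 0.45165379946562245
top slope 19.85016392833328 yawplane 7.142098399350456 s0 -0.007224568432472791 minS feed -0.006302479555449331 a feed [0.52382681 0.71988718] rails a 0.5233350508652866 0.7243644321856362 yaw rails [np.float32(7.049818), np.float32(7.0299625)] 403 437
 feed_edge [0.62003204 0.06928913] max s(end) 0.45159056464983394
top slope 19.85016392833328 yawplane 7.142098399350456 s0 -0.007224568432472791 minS feed -0.006302479555449331 a feed [0.52382681 0.71988718] rails a 0.5233350508652866 0.7243644321856362 yaw rails [np.float32(7.049818), np.float32(7.0299625)] 403 437
 feed_edge [0.62003204 0.06928913] max s(end) 0.45159056464983394
side slope 17.596663741818826 yawplane 8.528476437459735 s0 -0.01794349150027436 minS feed -0.0104741696252516 a feed [0.51594752 0.72693424] rails a 0.5176077793896401 0.719606473468124 yaw rails [np.float32(7.16794), np.float32(7.3907056)] 181 214
 feed_edge [0.61614266 0.05800848] max s(end) 0.46296221078148503
```

```bash
cat >> h.py <<'E'
FE=np.array([0.620,0.0670,0.191]); FY=np.radians(7.05)
MAT=np.array([0.5765,-0.1033,0.003]); MY=np.radians(-8.5)
CORK=np.array([0.4286,-0.3393,0.003]); CY=np.radians(-1.7)
def pose(G,yaw,tilt=0,flip='x'):
    """grasp-point pose -> TCP pos, quat wxyz. tilt>0: mouth down"""
    Rt=Rn.from_euler('z',yaw)*Rn.from_euler('x',-tilt)
    R=Rt*Rn.from_euler(flip,np.pi)
    p=np.array(G)-R.apply([0,0,ctrl.pinch_z]); q=R.as_quat()
    return p,q[[3,0,1,2]]
def pour(s,clear,tilt,yaw=FY,a=0):
    """grip position for lip bottom-corner at s downhill of feed edge, clear above board"""
    Rt=Rn.from_euler('z',yaw)*Rn.from_euler('x',-tilt)
    off=Rt.apply([0,.075,-.098])
    L=FE+Rn.from_euler('z',FY).apply([a,s,-np.tan(np.radians(21))*s+clear])
    return L-off
E
python3 - <<'E'
from h import *
G=[.6305,-.3395,.254]
for flip in 'xy':
  for n,(g,y,t) in dict(lid=([.6305,-.3395,.254],.25,0),cork=([CORK[0],CORK[1],.035],CY,0),corkhi=([CORK[0],CORK[1],.2],CY,0),up=([.6305,-.3395,.21],.25,0),low=([.6305,-.3395,.098],.25,0),hi=([.6305,-.3395,.4],.25,0),hib=([.6305,-.3395,.4],.25,-.15),
     mid=([.62,-.1,.42],FY,-.15),p0=(pour(.015,.02,0),FY,0),pb=(pour(.0,.1,-.15),FY,-.15),p30=(pour(.015,.02,.52),FY,.52),p45=(pour(.015,.02,.8),FY,.8),p55=(pour(.015,.02,.95),FY,.95),mat=([*MAT[:2],.101],MY,0),mat2=([*MAT[:2],.213],MY,0),mat3=([*MAT[:2],.36],MY,0)).items():
    q=ctrl.ik(*pose(g,y,t,flip)); print(flip,n,np.round(g,3),None if q is None else np.round(q,2))
E
```

```text
x lid [ 0.63  -0.34   0.254] [ 0.59  0.66 -0.26  1.21  0.16  1.29 -0.98]
x cork [ 0.429 -0.339  0.035] [ 0.71  0.65 -0.14  1.95  0.16  0.55 -1.13]
x corkhi [ 0.429 -0.339  0.2  ] [ 0.76  0.43 -0.2   1.78  0.11  0.94 -1.09]
x up [ 0.63 -0.34  0.21] [ 0.59  0.68 -0.25  1.28  0.17  1.2  -0.99]
x low [ 0.63  -0.34   0.098] [ 0.58  0.78 -0.23  1.41  0.19  0.98 -1.01]
x hi [ 0.63 -0.34  0.4 ] [ 0.57  0.62 -0.28  0.88  0.16  1.65 -0.96]
x hib [ 0.63 -0.34  0.4 ] [ 0.6   0.71 -0.27  0.73  0.06  1.81 -0.92]
x mid [ 0.62 -0.1   0.42] [ 0.44  0.49 -0.46  1.1   0.06  1.61 -1.42]
x p0 [0.627 0.007 0.303] [ 0.29  0.52 -0.59  1.4   0.29  1.31 -1.76]
x pb [ 0.631 -0.021  0.377] [ 0.37  0.5  -0.55  1.22  0.11  1.49 -1.58]
x p30 [0.62  0.066 0.328] [ 0.12  0.66 -1.01  1.39  0.93  1.76 -2.34]
x p45 [0.616 0.1   0.327] [-0.65  0.61  0.16  1.38  0.64  1.52 -2.11]
x p55 [0.614 0.118 0.323] [-0.71  0.68  0.16  1.38  0.73  1.6  -2.19]
x mat [ 0.576 -0.103  0.101] [ 0.28  0.6  -0.22  1.79  0.18  0.76 -1.76]
x mat2 [ 0.576 -0.103  0.213] [ 0.34  0.48 -0.32  1.66  0.17  1.02 -1.75]
x mat3 [ 0.576 -0.103  0.36 
[... 491 characters left out ...]
3 -0.34  0.4 ] [ 0.82  0.8  -1.03  0.73  0.55  1.9   1.96]
y mid [ 0.62 -0.1   0.42] [ 0.7   0.62 -1.09  1.1   0.4   1.69  1.45]
y p0 [0.627 0.007 0.303] [ 0.51  0.64 -1.07  1.4   0.55  1.43  1.15]
y pb [ 0.631 -0.021  0.377] [ 0.61  0.63 -1.09  1.21  0.41  1.56  1.31]
y p30 [0.62  0.066 0.328] [ 0.18  0.73 -1.2   1.39  1.02  1.86  0.74]
y p45 [0.616 0.1   0.327] [-0.1   0.74 -0.91  1.38  1.07  1.95  0.69]
y p55 [0.614 0.118 0.323] [-0.3   0.73 -0.63  1.37  1.05  1.93  0.7 ]
y mat [ 0.576 -0.103  0.101] [ 0.67  0.74 -0.9   1.79  0.7   0.96  0.89]
y mat2 [ 0.576 -0.103  0.213] [ 0.71  0.62 -0.96  1.66  0.54  1.16  1.03]
y mat3 [ 0.576 -0.103  0.36 ] [ 0.72  0.51 -1.01  1.4   0.42  1.46  1.15]
```

View pics/w1.png

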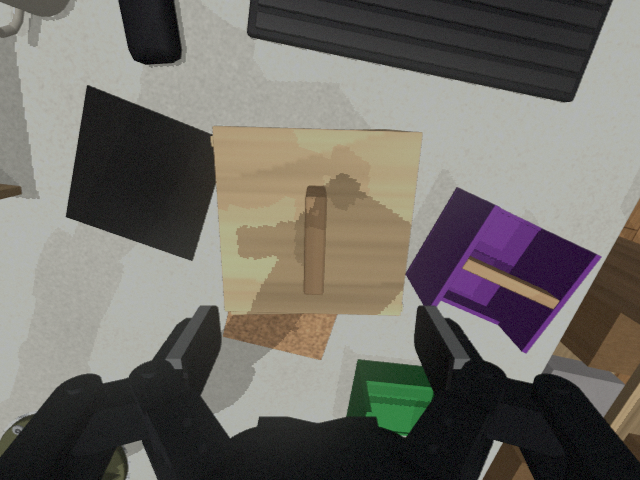

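```bash
cat >> h.py <<'E'
def rectz(P,lo,hi,ctr,rad):
    Q=P.reshape(-1,3); Q=Q[np.isfinite(Q).all(1)]
    Q=Q[(Q[:,2]>lo)&(Q[:,2]<hi)&(np.hypot(Q[:,0]-ctr[0],Q[:,1]-ctr[1])<rad)]
    if len(Q)<10: return None
    r=cv2.minAreaRect(Q[:,:2].astype(np.float32)); return np.round(r[0],4),np.round(r[1],4),round(r[2],1),np.round(np.median(Q[:,2]),4),len(Q)
E
python3 - <<'E'
from h import *
pic,d,P=cloud('wrist')
print('block',rectz(P,.255,.285,[.63,-.34],.06)); print('plate',rectz(P,.222,.238,[.63,-.34],.14))
E
```

```text
block (array([ 0.6338, -0.3388]), array([0.07 , 0.014]), 12.3, np.float64(0.2709), 2141)
plate (array([ 0.632 , -0.3394]), array([0.1563, 0.1537]), 13.8, np.float64(0.229), 33515)
```

```bash
python3 - <<'E'
from h import *
y=np.radians(13); L=[.6325,-.339]
mp([*L,.30],y); ml([*L,.256],y,v=.1); rep('down')
ctrl.close_gripper(60); rep('closed')
ml([*L,.40],y,v=.2); rep('lifted')
snap('wrist','w2'); pic,d,P=cloud('top'); cv2.imwrite('pics/t2.png',cv2.resize(pic[150:370,110:540],None,fx=1.8,fy=1.8))
E
```

```text
down t 5.91 tcp [ 0.633  -0.3392  0.2386] F [-0.9  -0.29  0.27] w 0.0848
closed t 6.56 tcp [ 0.6326 -0.339   0.2375] F [0.02 0.66 2.66] w 0.0131
lifted t 7.42 tcp [ 0.6322 -0.3389  0.3797] F [ 0.08 -0.63 -2.58] w 0.0131
```

View pics/w2.png

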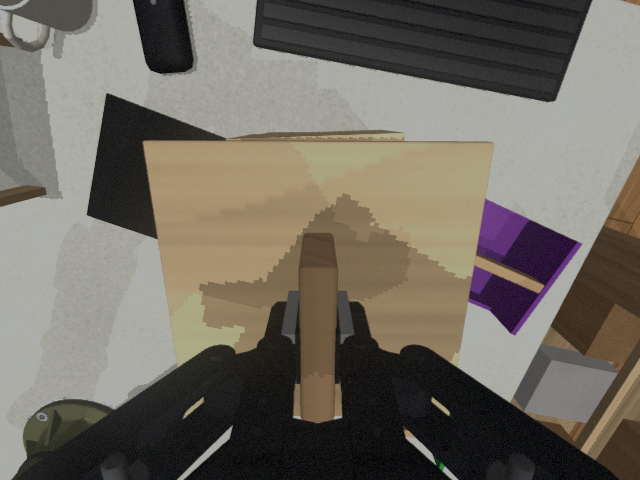

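View pics/t2.png

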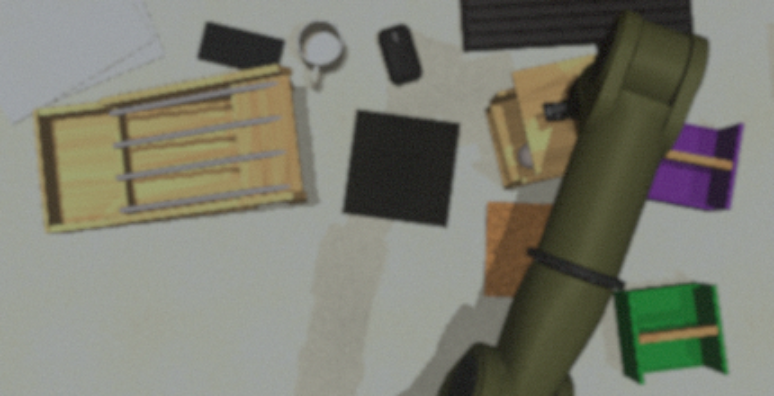

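```bash
python3 - <<'E'
from h import *
mp([*CORK[:2],.2],CY); rep('above cork')
ml([*CORK[:2],.06],CY,v=.15); ml([*CORK[:2],.0355],CY,v=.04); rep('down')
ctrl.ungrasp(); ml([*CORK[:2],.12],CY,v=.2)
mp([.45,-.33,.35],np.radians(14)); rep()
pic,d,P=cloud('top'); print('lid',rectz(P,.004,.016,CORK[:2],.13),rectz(P,.035,.065,CORK[:2],.07))
cv2.imwrite('pics/t3.png',cv2.resize(pic[150:370,110:540],None,fx=1.8,fy=1.8))
print('tray',rectz(P,.214,.232,[.632,-.339],.13))
E
```

```text
above cork t 8.62 tcp [ 0.4301 -0.3396  0.182 ] F [ 0.79 -0.14 -0.99] w 0.0136
down t 10.47 tcp [ 0.4324 -0.3406  0.0186] F [ 5.7  -0.84  8.17] w 0.0133
 t 12.65 tcp [ 0.4492 -0.33    0.329 ] F [-0.06  0.17 -0.95] w 0.0852
lid (array([ 0.4377, -0.31  ]), array([0.1913, 0.2531]), 74.7, np.float64(0.0082), 1548) (array([ 0.4381, -0.3417]), array([0.015, 0.069]), 89.2, np.float64(0.0491), 53)
tray (array([ 0.6294, -0.3428]), array([0.1508, 0.1498]), 13.7, np.float64(0.2229), 568)
```

View pics/t3.png

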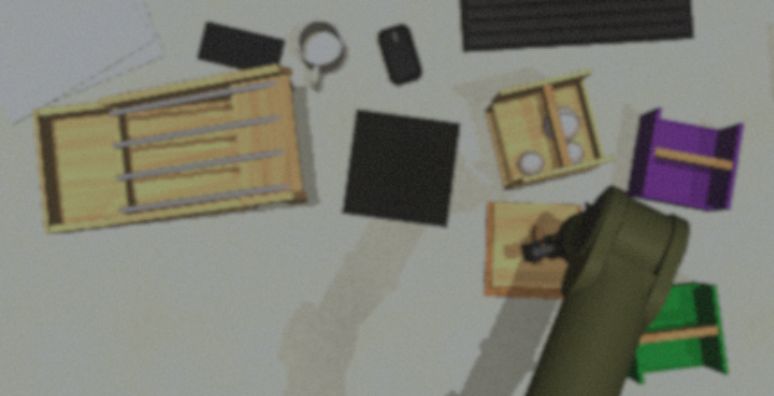

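```bash
python3 - <<'E'
from h import *
mp([.58,-.36,.36],np.radians(14)); rep()
pic,d,P=cloud('wrist'); cv2.imwrite('pics/w4.png',pic); np.save('/tmp/w4.npy',P)
print('tray',rectz(P,.216,.230,[.63,-.34],.13))
Q=P.reshape(-1,3); R=Rn.from_euler('z',-np.radians(13.5)).as_matrix()
print([ (r['p'],np.round(r['point'])) for r in models.recognise('wrist','small_a1_c')],[ (r['p'],np.round(r['point'])) for r in models.recognise('wrist','large_a1_c')],[ (r['p'],np.round(r['point'])) for r in models.recognise('wrist','upper_grip')])
E
```

```text
t 13.3 tcp [ 0.58   -0.3598  0.3387] F [-0.27  0.5  -0.46] w 0.0854
tray (array([ 0.6304, -0.3422]), array([0.1504, 0.15  ]), 13.8, np.float64(0.2229), 8781)
[(0.81, array([272., 200.])), (0.52, array([343., 151.]))] [(0.93, array([340., 148.]))] [(0.93, array([312., 140.]))]
```

View pics/w4.png

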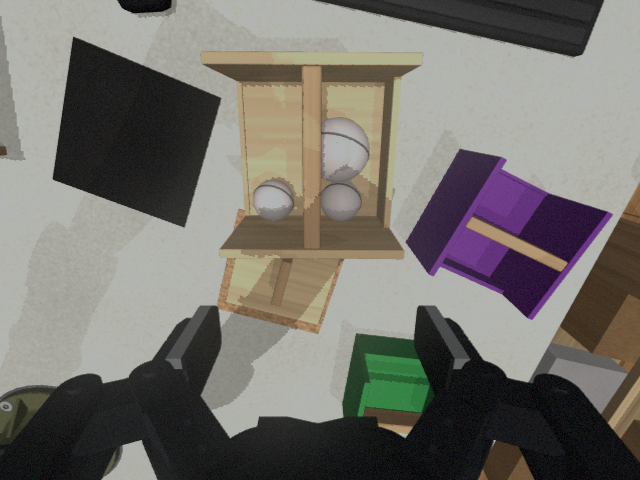

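```bash
python3 - <<'E'
from h import *
y=np.radians(13.8); L=np.array([.6304,-.3422])
mp([*L,.27],y); ml([*L,.21],y,v=.1); rep('down')
ctrl.close_gripper(100); rep('closed')
ml([*L,.25],y,v=.06); rep('lift')
ml([*L,.40],y,-.12,v=.15); rep('lifted')
ml([.63,-.12,.42],FY,-.12,v=.2); rep('mid'); print(np.round(get_state()['qpos'],2))
snap('top','t5',(110,150,540,370),1.8); snap('side','s5')
E
```

```text
down t 14.75 tcp [ 0.6308 -0.3426  0.1925] F [-0.44  0.4   0.23] w 0.0851
closed t 15.41 tcp [ 0.6305 -0.3423  0.1916] F [-1.11  0.2   1.7 ] w 0.0128
lift t 16.23 tcp [ 0.6302 -0.3421  0.231 ] F [ 0.3   0.18 -3.85] w 0.0126
lifted t 17.38 tcp [ 0.6297 -0.3399  0.3805] F [ 0.07 -0.07 -3.95] w 0.0125
mid t 18.64 tcp [ 0.6296 -0.1195  0.401 ] F [ 0.08 -0.26 -3.98] w 0.0122
[ 0.43  0.51 -0.44  1.06  0.09  1.63 -1.4 ]
```

View pics/t5.png

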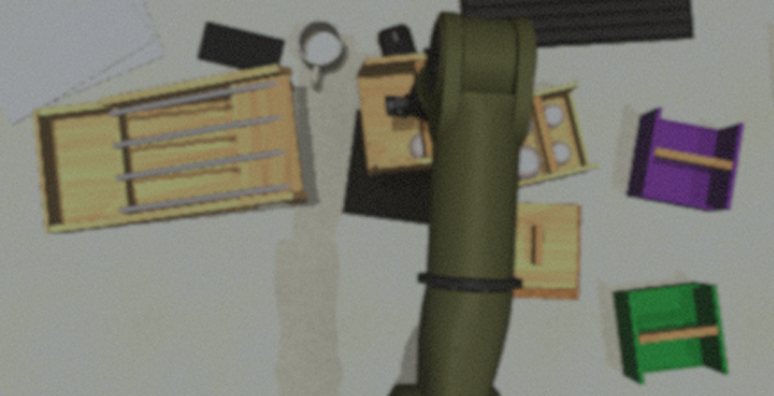

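View pics/s5.png

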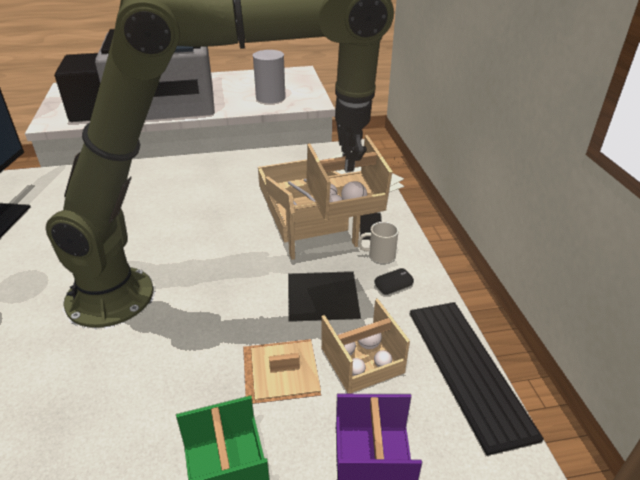

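```bash
cat >> h.py <<'E'
def goto_tilt(deg,s=.015,clear=.02,v=.1,a=0):
    t=np.radians(deg); g=pour(s,clear,t,a=a); p,q=pose(g,FY,t)
    j=ctrl.ik(p,q); dq=np.abs(np.array(j)-get_state()['qpos']).max() if j is not None else None
    if dq is None: print('no ik',deg); return False
    if dq>.5: print('jump',deg,np.round(j,2)); return False
    ctrl.movel(p,q,max_speed=v); return True
def balls():
    pic,d=vision.grab_frame('top')
    out=[]
    for n in ['small_a1_c','large_a1_c']:
        out.append([(round(r['p'],2),np.round(r['point']).tolist()) for r in models.recognise('top',n)])
    print(out)
E
python3 - <<'E'
from h import *
ok=goto_tilt(-7,clear=.08,v=.15); rep('a')
goto_tilt(-7,clear=.022,v=.1); rep('b')
snap('side','s6',(220,100,460,280),3)
for d in (0,4): 
    goto_tilt(d,v=.03,clear=.022); rep(d)
ctrl.pause(.5)
snap('side','s7',(220,100,460,280),3)
E
```

```text
a t 19.78 tcp [ 0.6289 -0.003   0.3352] F [-1.03 -0.68 -4.12] w 0.0127
b t 20.52 tcp [ 0.6289 -0.0017  0.2775] F [-0.31  0.01 -2.88] w 0.013
0 t 21.16 tcp [0.6274 0.0075 0.2867] F [ 0.35 -0.4  -3.88] w 0.0127
4 t 21.56 tcp [0.6267 0.0133 0.2915] F [-0.16 -0.81 -2.91] w 0.0127
```

View pics/s6.png

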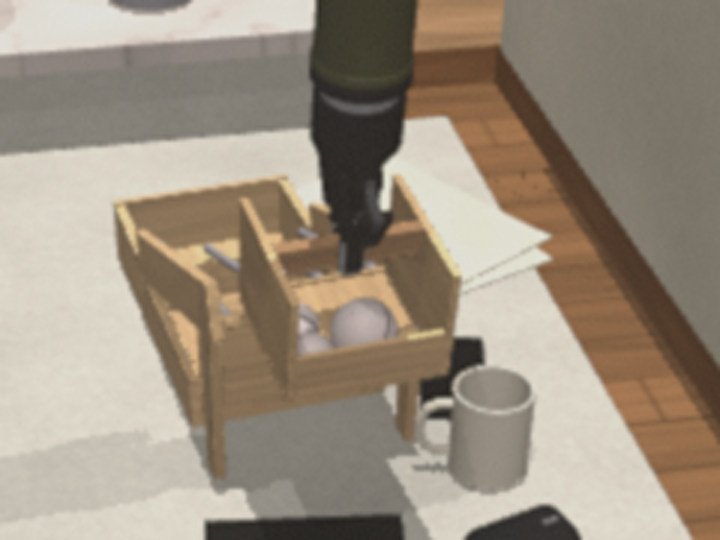

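View pics/s7.png

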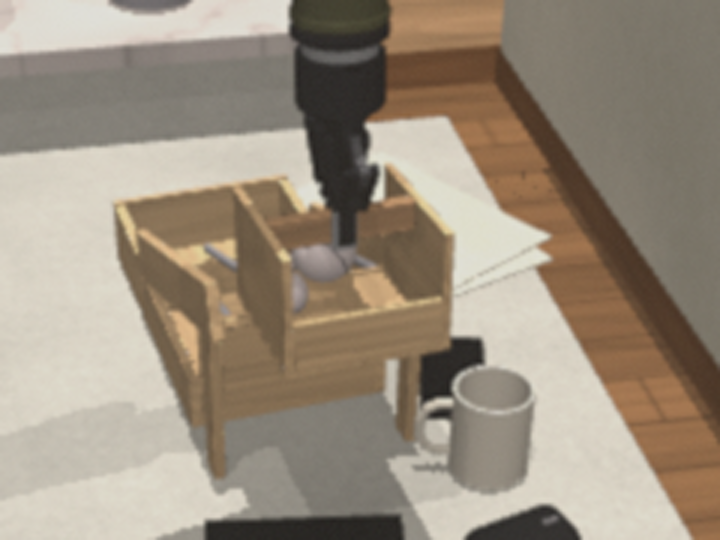

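```bash
python3 - <<'E'
from h import *
for d in (9,14,19,23):
    if not goto_tilt(d,v=.04,clear=.022): break
ctrl.pause(.4); snap('top','t8',(110,150,330,300),3.2); rep()
for d in (26,28,30,32):
    if not goto_tilt(d,v=.03,clear=.022): break
    ctrl.pause(.3)
rep(); print(np.round(get_state()['qpos'],2))
snap('top','t9',(110,150,330,300),3.2); snap('side','s9',(220,100,460,280),3)
E
```

```text
t 24.07 tcp [0.6228 0.0438 0.3096] F [-0.04  0.09 -3.27] w 0.0125
 t 26.44 tcp [0.6208 0.0601 0.3144] F [-0.46 -0.39 -3.28] w 0.0127
[-0.27  0.53 -0.27  1.39  0.65  1.51 -2.11]
```

View pics/t8.png

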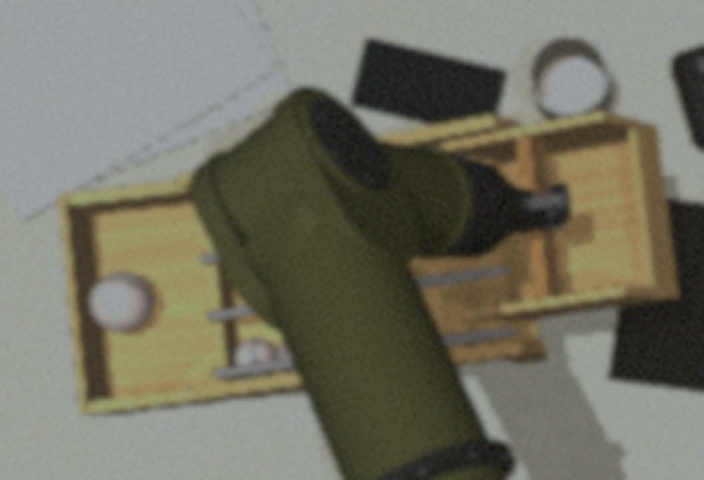

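View pics/t9.png

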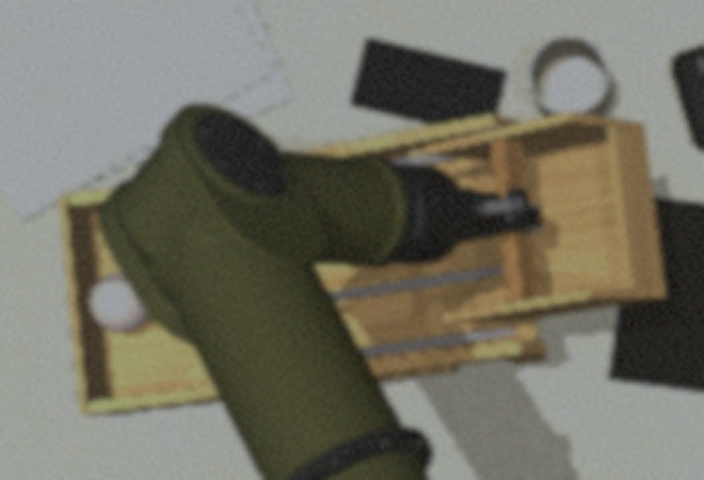

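View pics/s9.png

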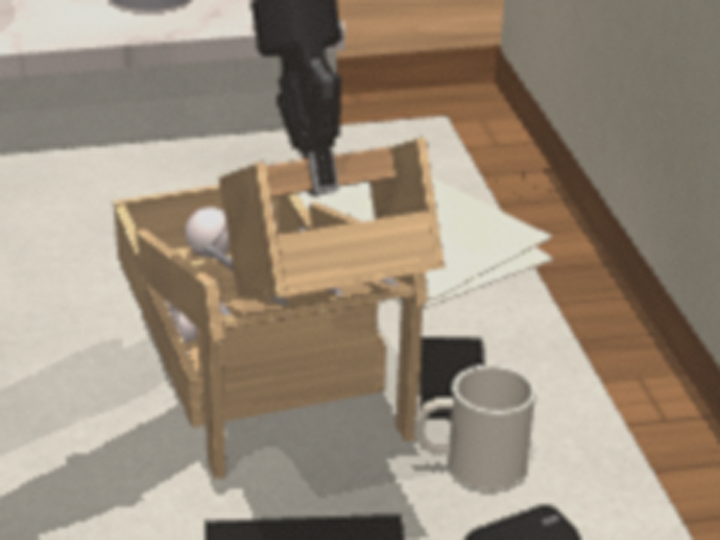

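```bash
python3 - <<'E'
from h import *
for d in (35,38,41):
    if not goto_tilt(d,v=.04,clear=.022): break
    ctrl.pause(.3)
rep(); snap('side','s10',(220,100,460,280),3)
# back off
for d in (30,15,0):
    if not goto_tilt(d,v=.15,clear=.022+.002*(41-d)): break
snap('top','t10',(110,150,330,300),3.2);snap('wrist','w10')
E
```

```text
t 28.32 tcp [0.6188 0.0769 0.3166] F [ 0.2   0.77 -2.97] w 0.0126
```

View pics/s10.png

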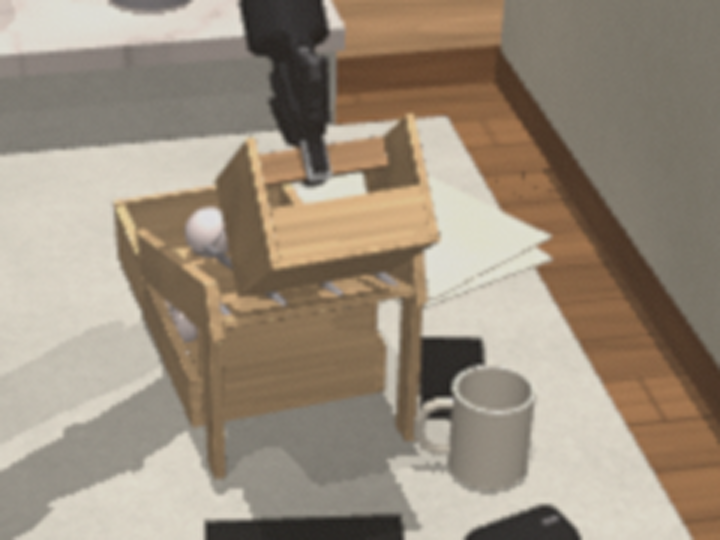

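View pics/t10.png

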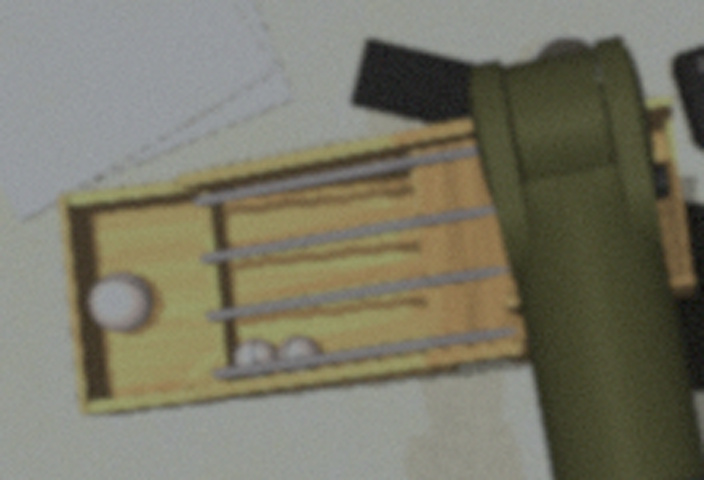

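View pics/w10.png

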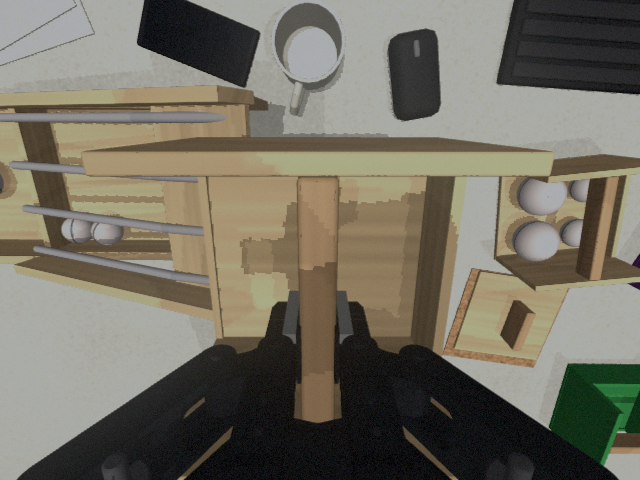

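```bash
python3 - <<'E'
from h import *
g=pour(.015,.12,0); ml(g,FY,0,v=.15)
ml([*MAT[:2],.34],MY,0,v=.2); rep('above'); print(np.round(get_state()['qpos'],2))
ml([*MAT[:2],.12],MY,v=.15); ml([*MAT[:2],.1015],MY,v=.04); rep('down')
ctrl.ungrasp(); rep('open'); ml([*MAT[:2],.19],MY,v=.15)
ml([.5,-.22,.33],np.radians(10),v=.3); rep()
pic,d,P=cloud('top'); cv2.imwrite('pics/t11.png',cv2.resize(pic[150:370,110:540],None,fx=1.8,fy=1.8))
print('tray1',rectz(P,.105,.125,MAT[:2],.12),'low',rectz(P,.100,.125,[.6304,-.3422],.13))
pic,d,P=cloud('wrist'); cv2.imwrite('pics/w11.png',pic)
print('tray1',rectz(P,.105,.125,MAT[:2],.12),'low',rectz(P,.105,.120,[.6304,-.3422],.13))
E
```

```text
above t 30.72 tcp [ 0.5772 -0.1016  0.3218] F [ 0.93  0.86 -4.17] w 0.0124
[ 0.34  0.39 -0.31  1.45  0.12  1.32 -1.7 ]
down t 32.94 tcp [ 0.5761 -0.1033  0.0826] F [-1.46 -0.22 -0.74] w 0.0124
open t 33.64 tcp [ 0.5765 -0.1033  0.0828] F [-0.43 -0.3   0.11] w 0.0854
 t 35.19 tcp [ 0.4999 -0.219   0.3099] F [ 0.47 -0.93  0.25] w 0.0853
tray1 (array([ 0.5743, -0.1053]), array([0.1477, 0.1502]), 81.5, np.float64(0.1135), 471) low (array([ 0.6265, -0.3436]), array([0.15  , 0.1505]), 12.9, np.float64(0.1109), 373)
tray1 (array([ 0.5759, -0.1032]), array([0.1497, 0.1506]), 81.6, np.float64(0.114), 6010) low (array([ 0.6278, -0.3431]), array([0.1503, 0.15  ]), 13.2, np.float64(0.1107), 6094)
```

View pics/t11.png

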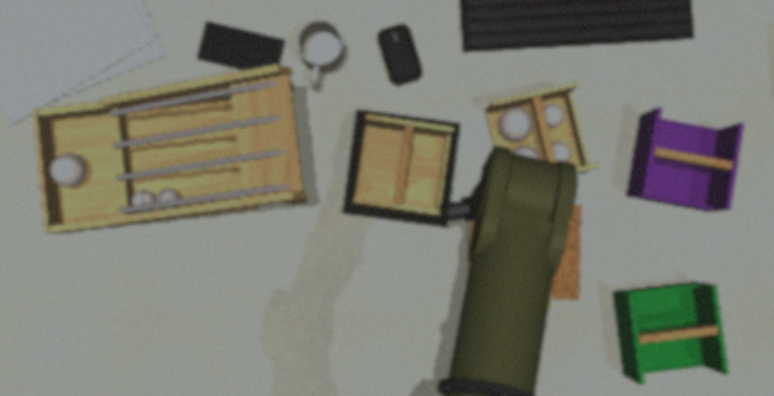

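View pics/w11.png

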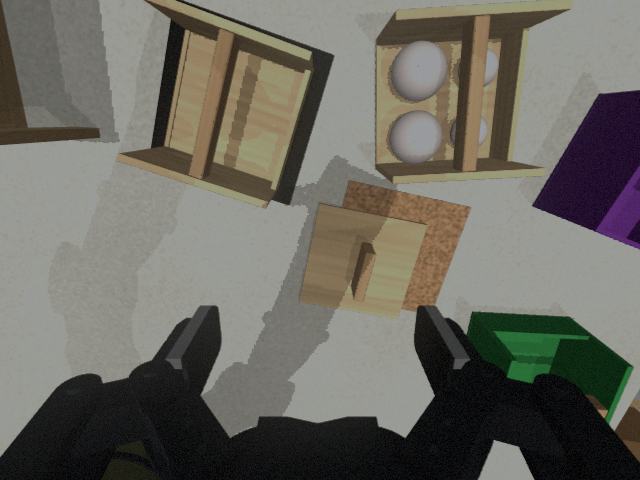

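```bash
python3 - <<'E'
from h import *
mp([.40,-.31,.25],0); 
pic,d,P=cloud('wrist'); cv2.imwrite('pics/w12.png',pic); rep()
for c in ([.43,-.3],): print('block',rectz(P,.035,.07,c,.09)); print('plate',rectz(P,.0065,.016,c,.14))
E
```

```text
t 36.02 tcp [ 0.4014 -0.309   0.2315] F [-0.26  0.25  0.25] w 0.0856
block (array([ 0.4056, -0.2968]), array([0.0134, 0.0693]), 89.0, np.float64(0.0499), 1022)
plate (array([ 0.4432, -0.2972]), array([0.15  , 0.2267]), 88.8, np.float64(0.0081), 17482)
```

View pics/w12.png

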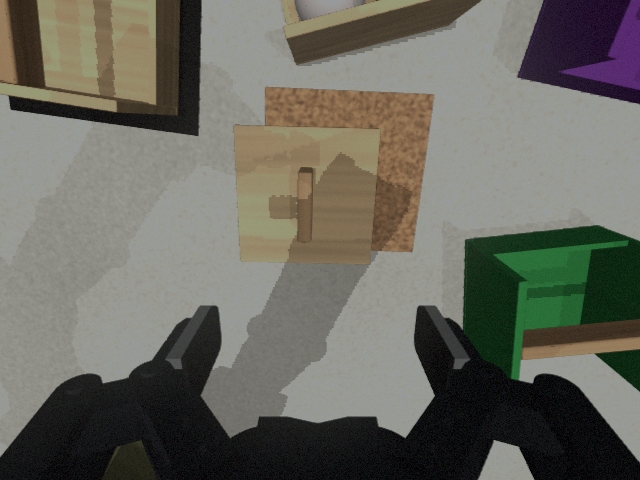

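```bash
python3 - <<'E'
from h import *
y=np.radians(-1.1); L=[.4056,-.2968]
mp([*L,.10],y); ml([*L,.0345],y,v=.12); ctrl.close_gripper(60); rep('closed')
ml([*L,.08],y,v=.12); ml([*CORK[:2],.08],CY,v=.15); ml([*CORK[:2],.0365],CY,v=.05); rep('down')
ctrl.ungrasp(); ml([*CORK[:2],.14],CY,v=.2)
mp([.54,-.36,.27],np.radians(13)); rep()
pic,d,P=cloud('wrist'); cv2.imwrite('pics/w13.png',pic)
print('low',rectz(P,.105,.120,[.6278,-.3431],.13)); print('block',rectz(P,.035,.07,CORK[:2],.07))
E
```

```text
closed t 38.02 tcp [ 0.4057 -0.2969  0.016 ] F [-0.25  0.29  4.43] w 0.0133
down t 40.04 tcp [ 0.4288 -0.3394  0.018 ] F [ 0.28  0.68 -1.16] w 0.0129
 t 42.12 tcp [ 0.5386 -0.3598  0.2487] F [ 0.47  0.49 -1.52] w 0.0855
low (array([ 0.6268, -0.3435]), array([0.149 , 0.1501]), 13.1, np.float64(0.1109), 8015)
block (array([ 0.4289, -0.3395]), array([0.0139, 0.0696]), 88.3, np.float64(0.0498), 744)
```

View pics/w13.png

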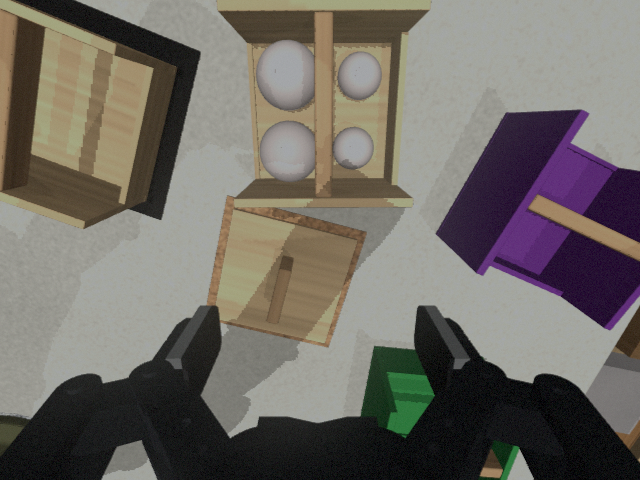

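```bash
python3 - <<'E'
from h import *
y=np.radians(13.1); L=np.array([.6272,-.3433])
mp([*L,.17],y); ml([*L,.0985],y,v=.1); rep('down')
ctrl.close_gripper(100); rep('closed')
ml([*L,.13],y,v=.06); rep('lift')
ml([*L,.40],y,-.12,v=.2); rep('lifted')
ml([.63,-.12,.42],FY,-.12,v=.2); rep('mid')
goto_tilt(-7,clear=.08,v=.15); goto_tilt(-7,clear=.022,v=.1)
for d in (0,4): goto_tilt(d,v=.03,clear=.022)
ctrl.pause(.5); rep(); print(np.round(get_state()['qpos'],2))
snap('side','s14',(220,100,460,280),3);snap('top','t14',(110,150,540,370),1.8)
E
```

```text
down t 43.63 tcp [ 0.6276 -0.3435  0.0806] F [ 0.67 -0.46  0.13] w 0.0853
closed t 44.29 tcp [ 0.6273 -0.3435  0.0801] F [-0.04 -0.1   2.14] w 0.0125
lift t 44.97 tcp [ 0.6271 -0.3432  0.1113] F [ 0.13 -0.52 -4.84] w 0.0123
lifted t 46.47 tcp [ 0.6265 -0.341   0.3805] F [ 0.08  0.52 -4.25] w 0.0129
mid t 47.74 tcp [ 0.6296 -0.1195  0.401 ] F [-0.09  0.21 -4.26] w 0.013
 t 51.01 tcp [0.6267 0.013  0.2916] F [ 1.02  0.46 -4.13] w 0.0124
[ 0.12  0.48 -0.36  1.4   0.24  1.31 -1.72]
```

View pics/s14.png

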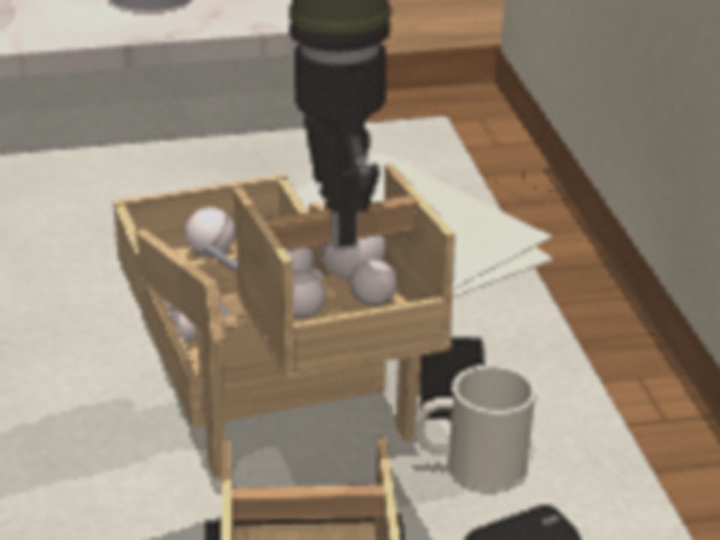

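View pics/t14.png

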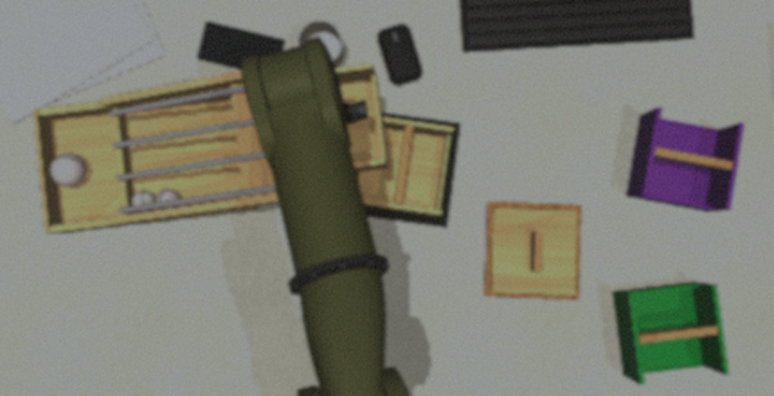

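```bash
python3 - <<'E'
from h import *
for d in (9,14,19,23):
    if not goto_tilt(d,v=.04,clear=.022): break
ctrl.pause(.5); snap('top','t15',(110,150,330,300),3.2); snap('side','s15',(220,100,460,280),3)
for d in (26,28,30,32,35,38,41):
    if not goto_tilt(d,v=.03,clear=.022): break
    ctrl.pause(.3)
rep(); print(np.round(get_state()['qpos'],2))
snap('top','t16',(110,150,330,300),3.2); snap('side','s16',(220,100,460,280),3)
E
```

```text
t 57.52 tcp [0.6188 0.0769 0.3165] F [-0.43  0.76 -3.79] w 0.0126
[-0.41  0.57 -0.21  1.38  0.73  1.59 -2.19]
```

View pics/s15.png

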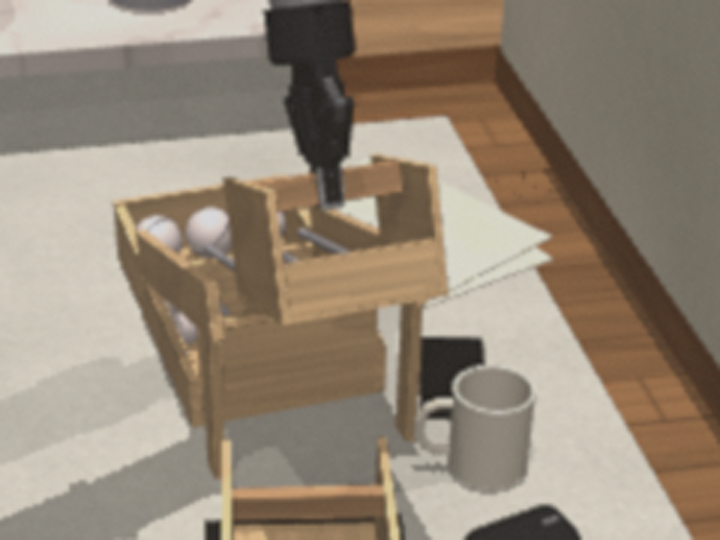

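View pics/t16.png

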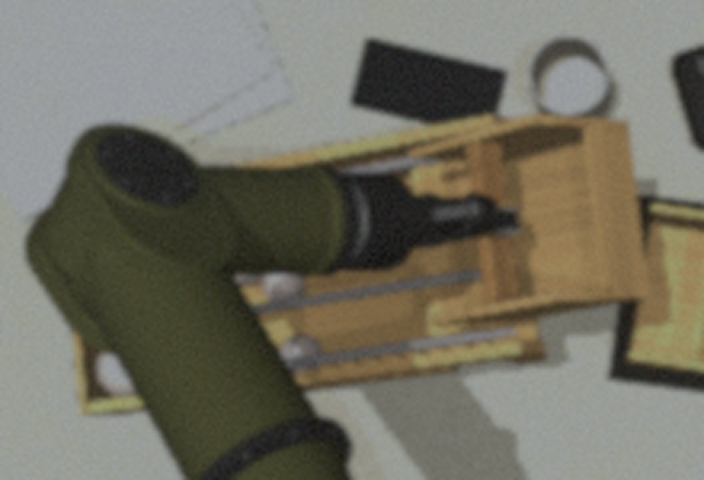

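View pics/s16.png

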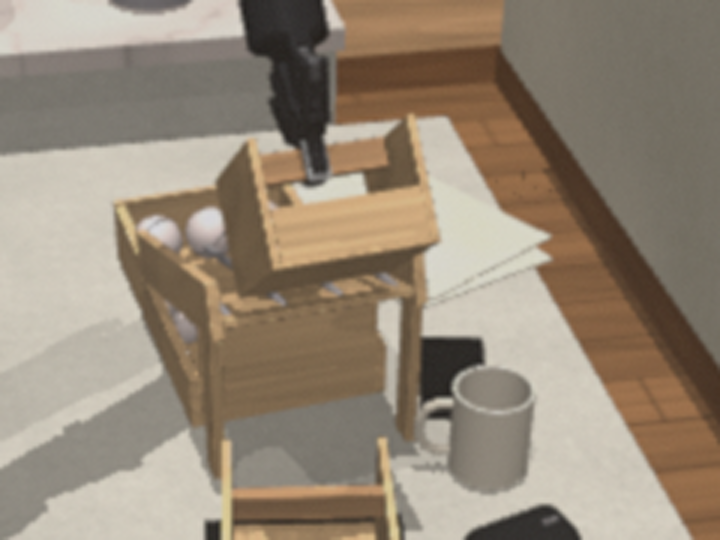

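```bash
python3 - <<'E'
from h import *
for d in (30,15,0):
    if not goto_tilt(d,v=.15,clear=.022+.002*(41-d)): break
ml(pour(.015,.14,0),FY,0,v=.15)
snap('top','t17',(110,150,330,300),3.2);snap('wrist','w17'); 
pic,d,P=cloud('top'); print('tray1',rectz(P,.105,.125,MAT[:2],.12))
E
```

```text
tray1 (array([ 0.5721, -0.1206]), array([0.1171, 0.1502]), 81.7, np.float64(0.1141), 406)
```

View pics/t17.png

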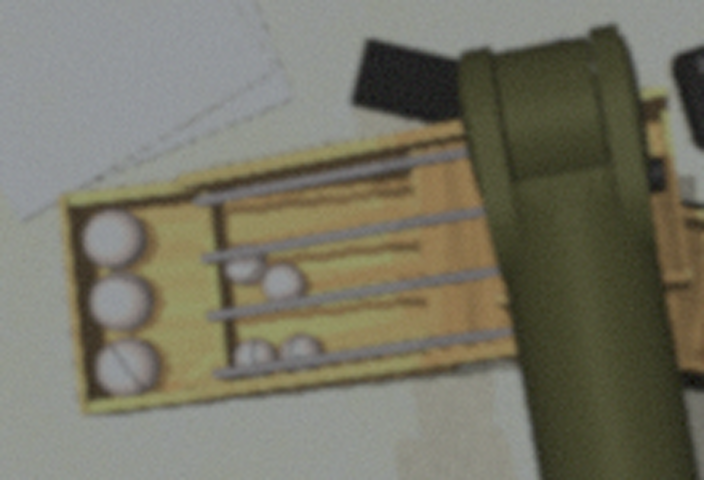

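View pics/w17.png

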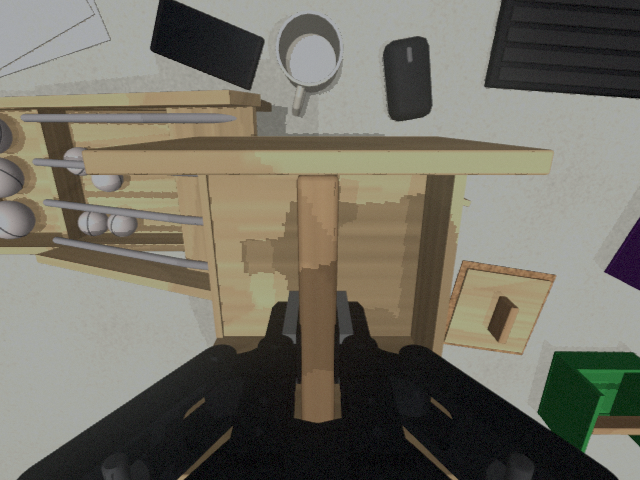

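```bash
python3 - <<'E'
from h import *
ml([.58,-.32,.42],MY,0,v=.25); rep()
pic,d,P=cloud('top'); print('tray1',rectz(P,.105,.125,MAT[:2],.13)); cv2.imwrite('pics/t18.png',cv2.resize(pic[150:370,110:540],None,fx=1.8,fy=1.8))
pic,d,P=cloud('side'); print('tray1 side',rectz(P,.105,.125,MAT[:2],.13))
E
```

```text
t 60.79 tcp [ 0.5808 -0.3179  0.4016] F [ 0.78 -0.21 -3.98] w 0.0128
tray1 (array([ 0.5745, -0.1049]), array([0.147 , 0.1504]), 81.4, np.float64(0.1141), 480)
tray1 side (array([ 0.5735, -0.1074]), array([0.1528, 0.1489]), 81.3, np.float64(0.1134), 224)
```

View pics/t18.png

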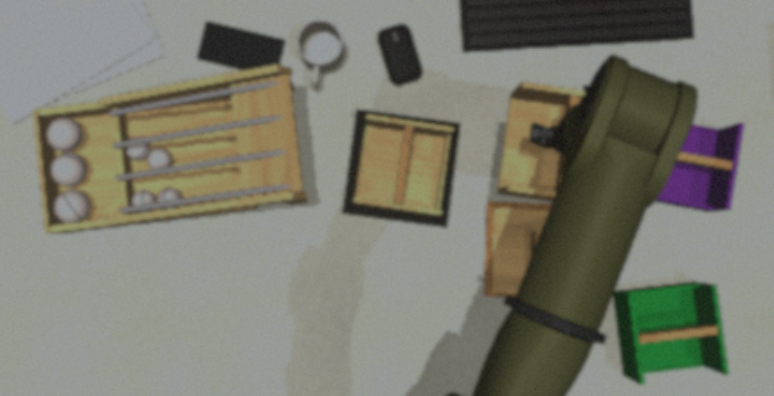

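```bash
python3 - <<'E'
from h import *
M=[.5763,-.1033]
ml([.58,-.12,.40],MY,0,v=.25); ml([*M,.25],MY,v=.15); ctrl.pause(.2); rep('pre'); ml([*M,.2138],MY,v=.04); rep('down')
ctrl.pause(.2); ctrl.ungrasp(); rep('open'); ml([*M,.30],MY,v=.15)
mp([.43,-.30,.33],CY); rep()
pic,d,P=cloud('top'); print('up',rectz(P,.215,.24,M,.13)); cv2.imwrite('pics/t19.png',cv2.resize(pic[150:370,110:540],None,fx=1.8,fy=1.8))
mp([.40,-.36,.22],CY)
pic,d,P=cloud('wrist'); cv2.imwrite('pics/w19.png',pic); print('block',rectz(P,.035,.07,CORK[:2],.09))
snap('side','s19',(240,180,460,420),2.4)
E
```

```text
pre t 63.2 tcp [ 0.5766 -0.1034  0.232 ] F [-0.74  0.05 -3.35] w 0.0125
down t 64.26 tcp [ 0.5765 -0.1033  0.1952] F [ 0.63  0.1  -3.88] w 0.0128
open t 65.16 tcp [ 0.5763 -0.1033  0.1951] F [-0.48 -0.21 -0.09] w 0.0852
 t 66.86 tcp [ 0.4309 -0.2987  0.3108] F [ 0.29  0.82 -0.58] w 0.0854
up (array([ 0.5752, -0.1044]), array([0.1494, 0.1504]), 81.6, np.float64(0.226), 564)
block (array([ 0.4281, -0.3394]), array([0.0141, 0.0701]), 88.5, np.float64(0.0499), 1338)
```

View pics/t19.png

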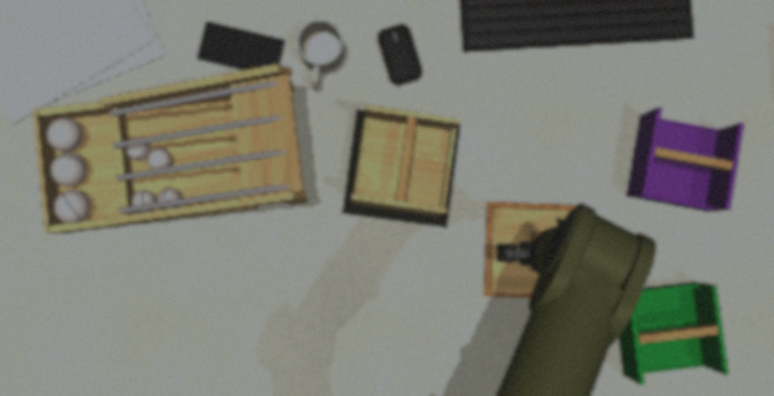

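View pics/s19.png

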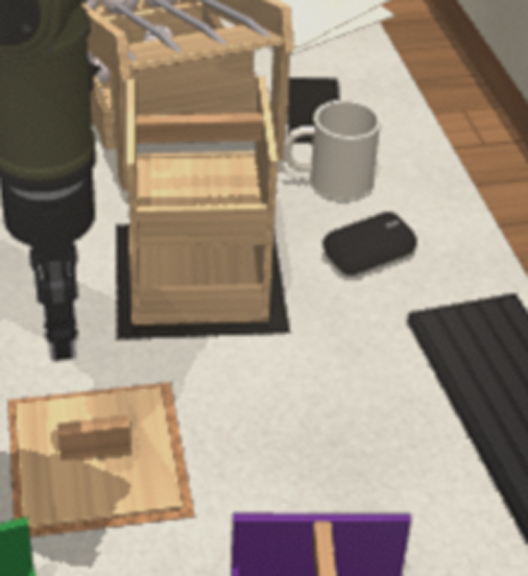

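```bash
python3 - <<'E'
from h import *
M=[.5763,-.1033]; L=[.4284,-.3395]; y=np.radians(-1.6)
mp([*L,.10],y); ml([*L,.035],y,v=.12); ctrl.close_gripper(60); rep('closed')
ml([*L,.36],y,v=.25); ml([*M,.36],MY,v=.25); ml([*M,.285],MY,v=.12); ctrl.pause(.2)
pic,d,P=cloud('top')
ml([*M,.2598],MY,v=.04); rep('down'); ctrl.pause(.2); ctrl.ungrasp(); rep('open'); ml([*M,.36],MY,v=.15)
mp([.43,-.30,.35],CY); ctrl.pause(.3); rep()
pic,d,P=cloud('top'); print('lid',rectz(P,.228,.242,M,.13),'block',rectz(P,.25,.29,M,.06)); cv2.imwrite('pics/t20.png',cv2.resize(pic[150:370,110:540],None,fx=1.8,fy=1.8))
snap('side','s20',(240,140,460,380),2.4)
E
```

```text
closed t 69.5 tcp [ 0.4286 -0.3396  0.0166] F [0.34 0.46 4.59] w 0.0131
down t 74.03 tcp [ 0.5763 -0.1033  0.2409] F [-0.55  0.97 -1.64] w 0.0132
open t 74.92 tcp [ 0.5763 -0.1033  0.2411] F [-0.44  0.7  -0.5 ] w 0.0855
 t 77.0 tcp [ 0.4308 -0.2991  0.3312] F [-0.78  0.32 -1.01] w 0.0855
lid (array([ 0.5746, -0.1041]), array([0.1498, 0.1502]), 81.5, np.float64(0.2327), 2394) block (array([ 0.5747, -0.104 ]), array([0.014 , 0.0707]), 81.5, np.float64(0.2741), 136)
```

View pics/t20.png

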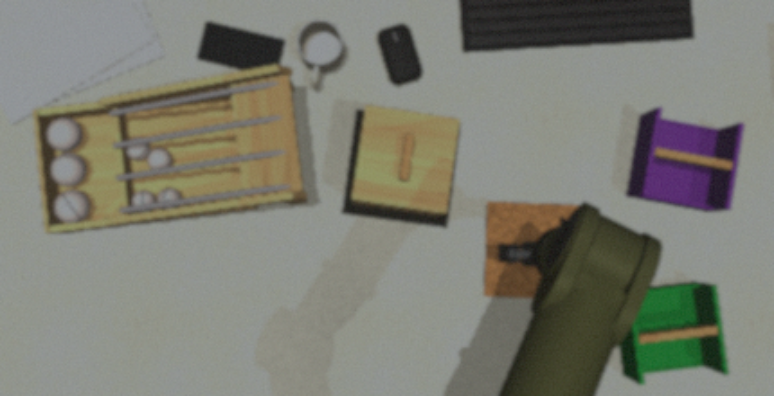

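View pics/s20.png

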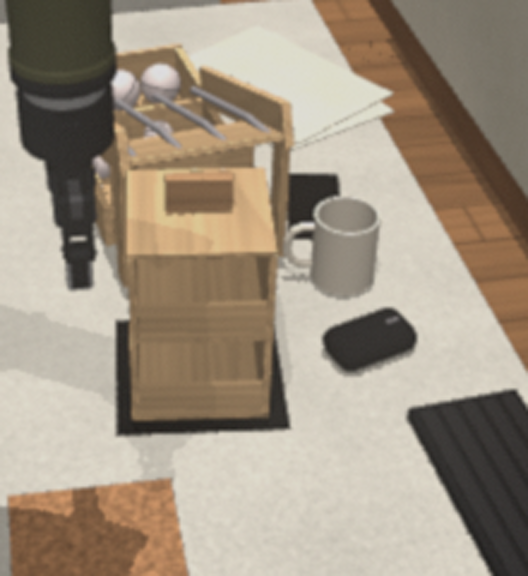

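All square: the lid is on the stack on the rubber mat, the three large capsules are in the end bin and the four small ones are under the rods. The mug, mouse and phone are where they were.

```bash
python3 - <<'E'
from h import *
print(ticket.close_job())
E
```

```text
the job is handed in; nothing more can be done
None
```

The job is done and handed in at about 77 s of robot time.

- **Lid:** I parked it on the cork mat first. It was later found knocked about 5 cm aside, so I put it back in the middle of the mat before lifting the second tray.
- **Trays:** I poured each tray slowly over the feed edge, up to 41° of tilt. I stood the first tray on the rubber mat, stacked the second on it, and finished with the lid on top.
- **Capsules:** The last top picture shows all seven sorted, four small ones under the rods and three large ones in the end bin. The wrist views showed both trays empty after pouring.
- **Stack:** Lid and both trays agree within about 1 mm and 0.2° in the top camera. The layer heights are as expected for a stack on the mat. The top camera read the stack's position 1–2 mm off the commanded spot, which is within its calibration error.
- **Bystanders:** In the final pictures the mug, mouse, phone and the green and purple trays look unmoved; I checked these by eye only.

No check failed. The side camera's fit of the sorting board was about 1 cm off the top camera's, so I used the top camera's, and both pours landed correctly.

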